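# Sort the tested bearing hubs and fit the snap ring

### The arm

A 7-joint arm with a two-finger parallel gripper is mounted at the origin on the work surface. World frame = base frame: x ahead of the robot, y to its left, z up, the work surface at z = 0. Lengths are in m, angles in rad, forces in N, time in s.
With the tool pointing down it reaches from about 0.35 to 0.9 m from the base axis. Payload 8.1 kg.
Tool frame: the origin (TCP) lies between the finger pads, 19 mm behind the fingertips; this is the grasp point; z points along the fingers, y is the direction in which the jaws open and shut (so a half turn about z gives the same grasp; the last joint's range is limited). The gripper opens to 92 mm and grips with 3 to 60 N. Pads are 19 mm wide; open, the fingers measure 130 mm over their backs; the gripper's body (75 mm by 190 mm) begins 47 mm behind the grasp point.
Start: joints at [1.028, 0.434, 0.025, 1.573, -0.012, 1.134, -0.075], TCP at [0.266, -0.566, 0.246] pointing down, gripper open.
Joint ranges: [-2.62, 2.62], [-0.44, 2.09], [-1.27, 1.32], [0.08, 2.57], [-1.32, 4.46], [0.12, 2], [-2.74, 2.74]. Speed limits (rad/s): [2.22, 2.22, 3.01, 3.01, 3.14, 3.14, 3.14].

### API

Orientations are given as a rotation vector (axis times angle).
In Python, from cell import readout, viewer, r gives the robot as it stands. The module is installed in compiled form; this text tells all that it offers.
- The arm moves only by the tool servo_tool, never from a script. Its arguments are lists of equal length, an entry for each row: "grip": the opening, from 0 (shut) to 1 (fully open); "slide": the shift along the tool's x, y, z in m, a list of three; "twist": the turn about the tool's z in degrees. A call has 1 to 5 rows; each row is the pose to reach, as a shift and turn from the pose commanded when the call began, along the tool's axes at that moment; what a row does not reach only later rows make up. A row lasts 1/8 s, in which the tool goes at most 62.5 mm and 10.7 degrees, less where a joint would pass 70% of its speed; a pose out of reach is approached as far as the arm can. A call with a gripper value outside its range is refused whole. The fingers move at their own pace and stop on an object; "newtons" is the grip in N (left out, the last holds). Time passes only in rows, so rows that repeat a pose let the fingers close. It gives the time, the measured TCP pose, the force and the opening at its end, in the units of the state.
- readout.observe(): the state, without advancing time (a new reading comes with each control period).
- viewer.snapshot(name): name is "side" or "top" or "wrist"; returns a dict with "pixels" (480x640x3 uint8, red, green, blue), "z_map" (480x640 float32, m along the optical axis (not along the pixel's ray), 0 where there is no reading), "fx", "fy", "cx", "cy" (pixels), "T" (4x4, takes a point from camera to world coordinates); the wrist camera has in their place "T_tool_cam" (4x4, takes a point from camera to tool coordinates, whose origin is the TCP and whose axes are the flange's). Camera axes: x right, y up, looking along -z (the intrinsics and any distortion apply to the point x, -y, -z); pixel columns grow to the right and rows downward; lengths in m; the calibration is good to about 2 mm. The wrist camera is an equidistant fisheye: a pixel r from the principal point sees the ray r / f radians off the axis. A picture is of the moment at which its call begins: read the wrist's pose just before it.
- r.finish_job(): hands the job in, once; it reports no verdict.
The state is a dict: "time": time; "q": joint angles; "qd": joint speeds; "joint_efforts": joint torques, N m; "ee_pos": TCP position; "tcp_rot": TCP orientation; "contact_force": force on the tool from outside, world axes, zero at the start; "torque": the same for the moment, N m; "grip_width": finger opening in m.
Only numpy, scipy, OpenCV 4.12 (cv2) and the standard library are available. Lean on these libraries where they do the work, as an engineer would, in place of code of your own. Each camera call takes 0.05 s, during which the arm holds its last target. There are 200 camera calls.

### The job

Two bearing hubs have come back from the hardness test: seat the one with green tags in the green nest and the one with red tags in the red nest. Then pick up the snap-ring pliers by squeezing both handles all the way to their stop, so the ring on their pins is spread, and slide the ring down over the stub of the green hub to the groove just above the hub's flat top face, without forcing it. Finish there, holding the pliers squeezed with the ring spread and level in the groove; do not let go, and leave the specimen puck, test block and eyepiece where they are.

Things in the scene. Friction and masses are not known exactly. Their poses are not given: they have to be found in the camera images.
- green_hub: Upright round bearing hub, 0.2-0.4 kg, with three green tags (10 x 24 mm) on its flange. Origin: centre of underside, z up. Heights: flange (dia 68) 0-14 mm, hub (dia 44) 14-26 with flat top face at 26, dark groove neck (dia 29) 26-33, stub (dia 33) 33-53, nose tapering to dia 27 at 58, the top. Grip the stub from above, TCP 48 mm above the origin: fingertips just clear the hub's face.
- red_hub: Upright round bearing hub, 0.2-0.4 kg, with three red tags (10 x 24 mm) on its flange. Origin: centre of underside, z up. Heights: flange (dia 68) 0-14 mm, hub (dia 44) 14-26 with flat top face at 26, dark groove neck (dia 29) 26-33, stub (dia 33) 33-53, nose tapering to dia 27 at 58, the top. Grip the stub from above, TCP 48 mm above the origin: fingertips just clear the hub's face.
- pass_nest: Fixed green (pass) nest: 100 mm square plate, 5 mm thick, with a round raised rim on it (inner diameter 75 mm, outer 91 mm, top at 17 mm). Origin: centre of its underside. A seated hub stands on the plate, its origin 5 mm above the nest's origin, with 3.5 mm play all round.
- reject_nest: Fixed red (reject) nest: 100 mm square plate, 5 mm thick, with a round raised rim on it (inner diameter 75 mm, outer 91 mm, top at 17 mm). Origin: centre of its underside. A seated hub stands on the plate, its origin 5 mm above the nest's origin, with 3.5 mm play all round.
- plier_rest: Fixed rest under the pliers: two grey posts, each 12 mm (x) by 44 mm, tops at 40 mm, at x = 56 and -58 mm, on a black foot 140 x 80 x 8 mm; open between the posts. Origin: centre of its underside.
- pliers: Snap-ring pliers with bent tips, 0.21 kg, lying level across the two posts, the ring loaded and captive on their pins. Origin: middle of the underside of the central spine (128 mm long, cross feet at both ends), near the centre of mass; x points to the ring, z up. The jaws pivot at x = 55 mm. Two blue handles flank the spine: x -50 to 45, z 0 to 20 mm.
- grip (a point): Where to grip the pliers: midway between the handles, 10 mm above the pliers' origin, same axes. Put the TCP here from above, fingers closing along y across both handles, whose outer faces are about 52 mm apart released (up to 65 at the rear end) and 40 mm at the stop.
- plier_handle (a joint): Swing of each handle, which spreads the ring: 0 released, 0.11 rad at the stop, ring fully spread. Both handles move alike against a spring: about 4 N on each to start, 10 N to reach the stop; a grip of 25 to 40 N holds them there, and 5 N does not.
- ring (a point): Centre of the underside of the brass-coloured snap ring, at (109, 0, -20) mm in the pliers' frame, same axes. Ring 4 mm thick, 5 mm wide; inner diameter about 38 mm spread (outer 48), 30 mm released, when it will not pass the stub. In the groove, its underside is 26 to 29 mm above the green hub's origin.
- specimen: Bystander: black specimen puck, diameter 35, height 20 mm. Origin: centre of its underside.
- test_block: Bystander: round brass and steel hardness test block, diameter 64, height 12 mm. Origin: centre of its underside.
- eyepiece: Bystander: black microscope eyepiece standing upright, diameter 41, height 42 mm. Origin: centre of its underside.
There are look-alikes about, which are no part of the job. Of the things that look like the reject_nest, take the one that is nearest to the robot's base at the start.

How it is judged:
On the way, in this order (a step that is already met when the one before it is completed fails the run):
1. the green hub is seated in the green nest and the red hub in the red nest, both let go (horizontal distance between green_hub and pass_nest below 0.006 m and z of green_hub in the frame of pass_nest below 0.009 m and angle between each of green_hub, red_hub's own z axis and vertical below 0.08 rad and horizontal distance between red_hub and reject_nest below 0.006 m and z of red_hub in the frame of reject_nest below 0.009 m and contact force between the fingers and green_hub below 0.2 N and contact force between the fingers and red_hub below 0.2 N), for 0.2 s.
2. the pliers are lifted, handles squeezed so that the ring is spread (value of joint plier_handle above 0.09 rad and height (world z) of ring above 0.062 m and contact force between the fingers and pliers above 3 N), for 0.1 s.
At the end, for the whole second after the job is handed in: Hubs down in the nests of their colour (6 mm, 0.08 rad), untouched. Fingers hold the pliers squeezed (over 0.09 rad, 3 N), still; ring on the green hub at the groove: underside 24 to 30.5 mm above its origin, centred to 5 mm, level to 0.13 rad, pressing it under 10 N (all of step 1 and value of joint plier_handle above 0.09 rad and contact force between the fingers and pliers above 3 N and horizontal distance between ring and green_hub below 0.005 m and z of ring in the frame of green_hub between 0.024 and 0.0305 m and angle between the z axis of ring and the z axis of green_hub, either way round below 0.13 rad and contact force between pliers and green_hub below 10 N and linear speed of pliers below 0.02 m/s); the arm keeps its last pose, push and grip.
It fails at once if the ring is forced against the green hub with more than 30 N (contact force between pliers and green_hub above 30 N).
It fails at once if the ring is let slacken while it is around the green hub's stub (horizontal distance between ring and green_hub below 0.012 m and z of ring in the frame of green_hub below 0.052 m and value of joint plier_handle below 0.06 rad).
It fails at once if the specimen puck is moved by more than 30 mm (distance of specimen from where it was at the start of the episode above 0.03 m).
It fails at once if the test block is moved by more than 30 mm (distance of test_block from where it was at the start of the episode above 0.03 m).
It fails at once if the eyepiece is moved by more than 30 mm (distance of eyepiece from where it was at the start of the episode above 0.03 m).
It also fails if it takes over 72 s, if anything falls off the work surface, if the arm or the gripper's body presses on something with over 40 N, if the wrist force passes 120 N, or if a joint passes its speed limit or range.

## Working session

There is one attempt and no reset: what is moved stays moved. The work goes in short steps, Python scripts to look and compute and a tool call to move; the robot and the scene stay as the last step left them, time stands still between calls to the robot, and variables do not carry over. Pictures are saved under pics/ and viewed, about 8 in all and at most 12, crops included, and the job is handed in when it is done.

Besides the shell and the picture viewer there is one more tool, called as name(argument=value, ...) on one line, values as JSON. servo_tool: Moves the arm, as the interface text tells. Its arguments: {"type":"object","properties":{"grip":{"type":"array","items":{"type":"number"}},"slide":{"type":"array","items":{"type":"array","items":{"type":"number"}}},"twist":{"type":"array","items":{"type":"number"}},"newtons":{"type":"number"}},"required":["grip","slide","twist"]}

```bash
mkdir -p pics; cat > h.py <<'E'
import numpy as np, cv2
from cell import readout, viewer, r
from scipy.spatial.transform import Rotation as R
def cloud(s):
    # world points per pixel of a pinhole view (side/top)
    z=s["z_map"]; v,u=np.mgrid[:480,:640]
    P=np.stack([(u-s["cx"])/s["fx"]*z,-(v-s["cy"])/s["fy"]*z,-z],-1)
    W=P@s["T"][:3,:3].T+s["T"][:3,3]; W[z==0]=np.nan
    return W
def save(n,img): cv2.imwrite(f"pics/{n}.png",cv2.cvtColor(img,cv2.COLOR_RGB2BGR))
E
python3 - <<'E'
from h import *
print(readout.observe())
for n in ("top","side"):
    s=viewer.snapshot(n); save(n,s["pixels"]); np.savez(n,**s)
    print(n,[k for k in s],s["fx"],s["cx"],s["cy"],s["T"].round(3).tolist())
E
```

```text
{'time': 0.0, 'q': array([ 1.02839125,  0.43519771,  0.02496348,  1.57409872, -0.01159843,
        1.13399143, -0.07511445]), 'qd': array([-1.11943699e-04, -8.33938393e-04,  5.68678299e-06, -3.49956104e-05,
        1.61359451e-03, -1.04902167e-03, -4.96978114e-04]), 'joint_efforts': array([-5.81720287e-04, -6.67851663e+01,  9.84916762e-01, -3.14461219e+01,
       -6.05734158e-02,  4.28639946e-02,  1.54954964e-04]), 'ee_pos': array([ 0.265852  , -0.56510722,  0.24475991]), 'tcp_rot': array([-3.06452335e+00, -6.84852688e-01,  7.40118207e-04]), 'contact_force': array([0.44030671, 0.35098589, 0.27596291]), 'torque': array([-0.00471827,  0.0443226 , -0.03889407]), 'grip_width': 0.09174482821947319}
top ['pixels', 'z_map', 'fx', 'fy', 'cx', 'cy', 'T'] 563.1978570195645 320.3037405589206 243.1601112179301 [[0.019, 0.996, -0.092, 0.492], [-1.0, 0.02, 0.013, 0.011], [0.015, 0.091, 0.996, 1.327], [0.0, 0.0, 0.0, 1.0]]
side ['pixels', 'z_map', 'fx', 'fy', 'cx', 'cy', 'T'] 610.8313844640717 319.6315945754473 241.66622937124492 [[-0.984, 0.134, -0.12, 0.453], [-0.18, -0.739, 0.649, 0.805], [-0.002, 0.66, 0.751, 1.001], [0.0, 0.0, 0.0, 1.0]]
```

View pics/top.png

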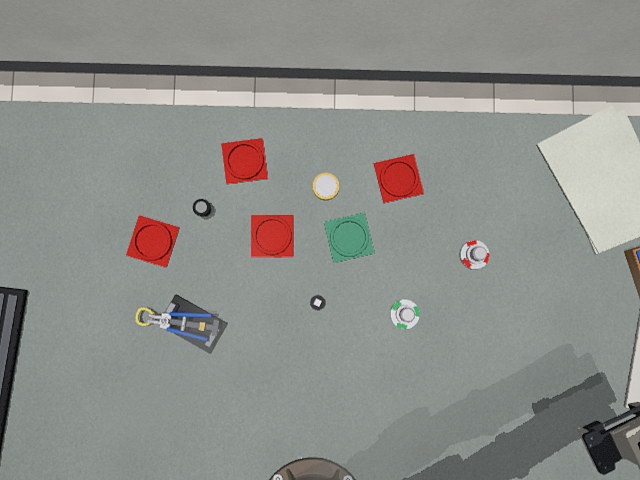

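View pics/side.png

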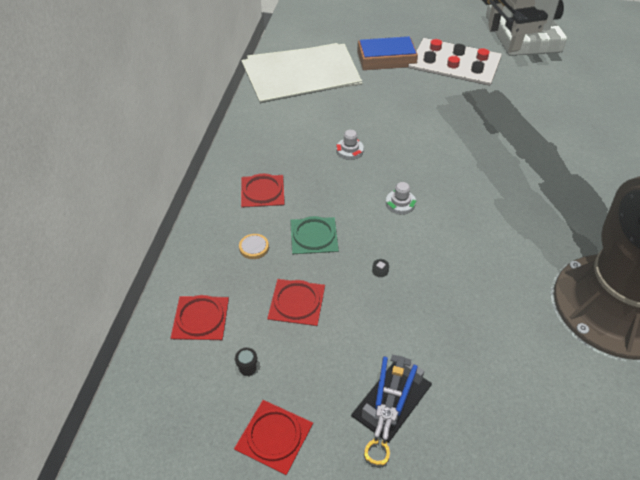

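The top view shows red nests at (245,161), (398,178), (153,241) and (272,236), and the green nest at (349,238). The green hub is at (405,314), the red hub at (475,254), and the pliers at (180,322) with the ring at (145,317). The bystanders are at (318,302), (326,186) and (202,208). The base is near (313,480), so (272,236) looks like the nearest red nest. I'll compute the distances and confirm it in a crop.

```bash
python3 - <<'E'
from h import *
def ray(s,u,v,z):
    d=s["T"][:3,:3]@np.array([(u-s["cx"])/s["fx"],-(v-s["cy"])/s["fy"],-1]); o=s["T"][:3,3]
    return (o+d*(z-o[2])/d[2]).round(4)
for n in ("top","side"):
    s=dict(np.load(n+".npz")); img=s["pixels"]; W=cloud(s)
    hsv=cv2.cvtColor(img,cv2.COLOR_RGB2HSV); H,S,V=[hsv[...,i].astype(int) for i in range(3)]
    ok=(S>120)&(V>60)
    red=ok&((H<8)|(H>172)); gr=(S>90)&(V>50)&(H>60)&(H<90); blue=ok&(H>100)&(H<125); yel=ok&(H>18)&(H<35)
    print(n,"table z",np.nanmedian(W[...,2]))
    for nm,m in (("red",red),("green",gr)):
        for c in cv2.findContours(m.astype(np.uint8),0,2)[0]:
            if cv2.contourArea(c)<800: continue
            (u,v),wh,a=cv2.minAreaRect(c); 
            M=np.zeros((480,640),np.uint8); cv2.drawContours(M,[c],-1,1,-1); mm=M>0
            # rim: points higher than 12mm
            M4=cv2.moments(c); q=ray(s,M4['m10']/M4['m00'],M4['m01']/M4['m00'],.004)
            rim=W[mm&(W[...,2]>.012)]
            cc=cv2.minEnclosingCircle(rim[:,:2].astype(np.float32)*1000) if len(rim)>10 else None
            print(nm,(round(u),round(v)),"plate",q,"cloudmean",np.nanmean(W[mm],0).round(4),"rim",cc,"dist",np.hypot(*q[:2]).round(3))
    cut={"top":{"ghub":(380,430,290,340),"rhub":(450,500,230,280)},"side":{"ghub":(375,430,170,220),"rhub":(325,375,120,165)}}[n]
    for k,(a,b,c,d) in cut.items():
        w=W[c:d,a:b].reshape(-1,3); t=w[w[:,2]>.045]; 
        print(k,"stub",len(t),t.mean(0).round(4),t[:,2].max().round(4),"circ",cv2.minEnclosingCircle(t[:,:2].astype(np.float32)*1000))
        f=w[(w[:,2]>.006)&(w[:,2]<.02)]; print("  flange",cv2.minEnclosingCircle(f[:,:2].astype(np.float32)*1000))
    yy,xx=np.nonzero(blue&(np.abs(W[...,0]-.45)<.3)&(W[...,1]>.1)); B=W[yy,xx]; B=B[B[:,2]>.03]
    print("blue",len(B),B.mean(0).round(4),np.percentile(B[:,2],[5,50,95]).round(4))
    km=cv2.kmeans(B[:,:2].astype(np.float32),2,None,(3,50,1e-6),5,0); 
    rr=W[yel&(W[...,1]>.3)&(W[...,2]>.015)]; rc=cv2.minEnclosingCircle(rr[:,:2].astype(np.float32)*1000)
    rm=yel&(np.arange(640)[None]<170) if n=="top" else yel&(np.arange(480)[:,None]>430)
    cs=max(cv2.findContours(rm.astype(np.uint8),0,1)[0],key=cv2.contourArea); e=cv2.fitEllipse(cs); 
    print("ring cloud",rc,rr[:,2].mean().round(4),"ell",e,"ray",ray(s,*e[0],.022))
t=dict(np.load("top.npz"))["pixels"]
a=cv2.resize(t[180:370,120:300],None,fx=3,fy=3,interpolation=2)
save("crop1",a)
E
```

```text
top table z -0.0011299804196764907
red (152, 241) plate [0.6106 0.3888 0.004 ] cloudmean [0.6103 0.3878 0.0074] rim ((616.8385009765625, 396.5213928222656), 56.21863555908203) dist 0.724
red (271, 236) plate [0.6293 0.1093 0.004 ] cloudmean [0.629 0.109 0.007] rim ((629.2366333007812, 107.9918441772461), 45.25676727294922) dist 0.639
red (398, 178) plate [ 0.7737 -0.1895  0.004 ] cloudmean [ 0.7732 -0.1891  0.0068] rim ((771.78125, -194.5117645263672), 49.95299530029297) dist 0.797
red (244, 161) plate [0.8078 0.1793 0.004 ] cloudmean [0.8071 0.1789 0.007 ] rim ((803.5294189453125, 175.96868896484375), 52.407806396484375) dist 0.827
green (349, 237) plate [ 0.6289 -0.073   0.004 ] cloudmean [ 0.6287 -0.0729  0.0071] rim ((627.9232177734375, -80.19261932373047), 52.12781524658203) dist 0.633
ghub stub 175 [ 0.4516 -0.2039  0.0561] 0.0657 circ ((451.3312683105469, -204.6649627685547), 16.72570037841797)
  flange ((451.56964111328125, -187.68043518066406), 56.217193603515625)
rhub stub 173 [ 0.5925 -0.367   0.0557] 0.063 circ ((593.2070922851562, -368.0404052734375), 16.877721786499023)
[... 918 characters left out ...]
834228515625, -186.10601806640625), 55.010650634765625) dist 0.797
ghub stub 174 [ 0.4519 -0.1993  0.0565] 0.0648 circ ((452.4902648925781, -203.30686950683594), 17.722639083862305)
  flange ((448.0096740722656, -237.67738342285156), 106.07673645019531)
rhub stub 139 [ 0.5931 -0.3622  0.0563] 0.0639 circ ((592.5722045898438, -366.27154541015625), 19.687030792236328)
  flange ((599.095703125, -409.608642578125), 98.64030456542969)
blue 516 [0.4195 0.2892 0.0605] [0.0548 0.061  0.0645]
ring cloud ((434.6675109863281, 393.158935546875), 22.599140167236328) 0.0252 ell ((376.9253845214844, 451.9649963378906), (22.857879638671875, 23.547340393066406), 152.13619995117188) ray [0.4345 0.3928 0.022 ]
```

View pics/crop1.png

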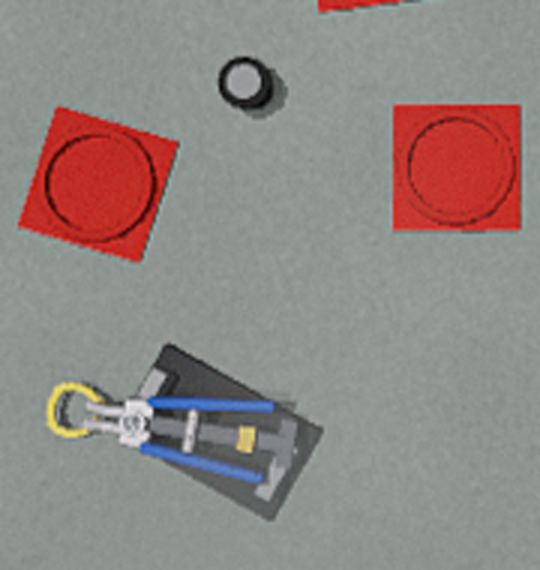

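The crop confirms it: the right-hand red nest, top pixel (272,236), is 0.639 m from the base, against 0.724 m for the next nearest. I'll go above the green hub and check from the wrist.

```bash
cat >> h.py <<'E'
def sl(x,y,z):
    o=readout.observe(); Rt=R.from_rotvec(o["tcp_rot"]).as_matrix()
    print("t",round(o["time"],2),"p",o["ee_pos"].round(4),"yaw",np.degrees(np.arctan2(Rt[1,0],Rt[0,0])).round(2),"tilt",np.degrees(np.arccos(-Rt[2,2])).round(2),"slide",(Rt.T@(np.array([x,y,z])-o["ee_pos"])).round(4),"F",o["contact_force"].round(1),"w",o["grip_width"].round(4))
def wristcloud():
    # depth along the axis, equidistant fisheye -> world points
    o=readout.observe(); s=viewer.snapshot("wrist"); z=s["z_map"]; v,u=np.mgrid[:480,:640]
    a=(u-s["cx"])/s["fx"]; b=(v-s["cy"])/s["fy"]; th=np.hypot(a,b); th[th<1e-9]=1e-9
    k=np.tan(np.minimum(th,1.5))/th
    P=np.stack([a*k*z,-b*k*z,-z],-1); T=s["T_tool_cam"]; P=P@T[:3,:3].T+T[:3,3]
    W=P@R.from_rotvec(o["tcp_rot"]).as_matrix().T+o["ee_pos"]; W[(z==0)|(th>1.4)]=np.nan
    return s,W
E
python3 - <<'E'
from h import *
sl(.4515,-.2043,.15)
E
```

```text
Traceback (most recent call last):
  File "h.py", line 13, in sl
    print("t",round(o["time"],2),"p",o["ee_pos"].round(4),"yaw",np.degrees(np.arctan2(Rt[1,0],Rt[0,0])).round(2),"tilt",np.degrees(np.arccos(-Rt[2,2])).round(2),"slide",(Rt.T@(np.array([x,y,z])-o["ee_pos"])).round(4),"F",o["contact_force"].round(1),"w",o["grip_width"].round(4))
                                                                                                                                                                                                                                                             ^^^^^^^^^^^^^^^^^^^^^
AttributeError: 'float' object has no attribute 'round'
```

```bash
sed -i 's/o\["grip_width"\].round(4)/round(o["grip_width"],4)/' h.py; python3 -c "
from h import *
sl(.4515,-.2043,.15)"
```

```text
t 0.1 p [ 0.2659 -0.5652  0.2449] yaw 25.2 tilt 0.08 slide [ 0.3216 -0.2474  0.0951] F [-0.5  0.2 -0.4] w 0.0921
```

servo_tool(grip=[1,1,1,1,1], slide=[[0.046,-0.035,0.014],[0.092,-0.07,0.027],[0.138,-0.106,0.041],[0.184,-0.141,0.054],[0.23,-0.177,0.068]], twist=[0,0,0,0,0], newtons=25)

```text
time: 0.72
ee_pos: [0.3994, -0.3057, 0.1771]
tcp_rot: [3.066, 0.685, 0.0]
contact_force: [2.5, 0.1, -0.4]
grip_width: 0.0917
```

servo_tool(grip=[1,1,1,1], slide=[[0.046,-0.035,0.014],[0.0916,-0.0704,0.0271],[0.0916,-0.0704,0.0271],[0.0916,-0.0704,0.0271]], twist=[0,0,0,0])

```text
time: 1.23
ee_pos: [0.4514, -0.2051, 0.1502]
tcp_rot: [3.066, 0.686, -0.001]
contact_force: [-0.6, -0.3, -0.5]
grip_width: 0.0916
```

```bash
python3 - <<'E'
from h import *
sl(.4515,-.2043,.05)
s,W=wristcloud(); save("w1",s["pixels"])
m=(np.hypot(W[...,0]-.4515,W[...,1]+.2043)<.045)
t=W[m&(W[...,2]>.045)]; print(len(t),cv2.minEnclosingCircle(t[:,:2].astype(np.float32)*1000),np.percentile(t[:,2],[5,50,95]))
top=W[m&(W[...,2]>.054)]; print("top",top.mean(0))
f=W[m&(W[...,2]>.007)&(W[...,2]<.019)]; print("flange",cv2.minEnclosingCircle(f[:,:2].astype(np.float32)*1000))
print(s["T_tool_cam"].round(3).tolist(),s["fx"])
E
```

```text
t 1.23 p [ 0.4514 -0.2051  0.1502] yaw 25.22 tilt 0.05 slide [ 0.0005 -0.0007  0.1002] F [-0.6 -0.3 -0.5] w 0.0916
40914 ((451.6583557128906, -204.153564453125), 44.945106506347656) [0.20949652 0.23694046 0.24866468]
top [ 0.4717726  -0.19345709  0.22597402]
flange ((451.5364074707031, -206.67706298828125), 34.762420654296875)
[[0.001, 0.967, 0.253, 0.067], [1.0, -0.001, -0.001, -0.0], [-0.0, 0.253, -0.967, -0.14], [0.0, 0.0, 0.0, 1.0]] 371.64829954431775
```

View pics/w1.png

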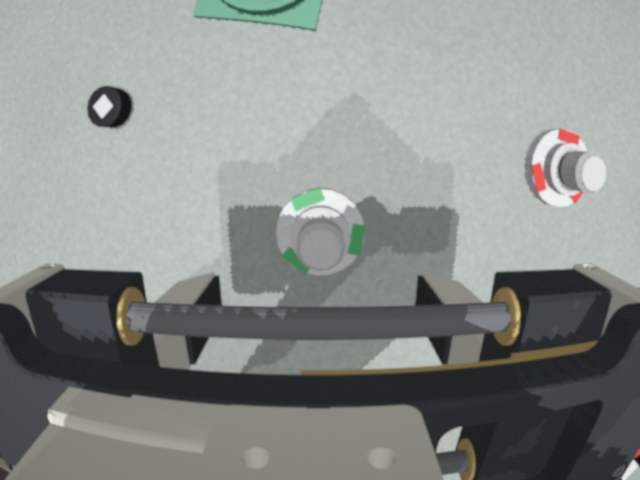

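The wrist view shows the green hub at (320,235), centred between the fingers. Its flange centre comes out at (0.4515,-0.206). I'll descend and grip.

servo_tool(grip=[0.8,0.8,0.8,0.8,0], slide=[[0.0,0.0005,0.05],[0.0,0.0005,0.085],[0.0,0.0005,0.102],[0.0,0.0005,0.102],[0.0,0.0005,0.102]], twist=[0,0,0,0,0], newtons=25)

```text
time: 1.9
ee_pos: [0.4522, -0.2064, 0.0493]
tcp_rot: [3.066, 0.682, 0.001]
contact_force: [-0.1, 0.1, 0.4]
grip_width: 0.0673
```

servo_tool(grip=[0,0,0,0], slide=[[0,0,0],[0,0,0],[0,0,0],[0,0,0]], twist=[0,0,0,0])

```text
time: 2.4
ee_pos: [0.4523, -0.2055, 0.0487]
tcp_rot: [3.065, 0.685, 0.001]
contact_force: [-1.0, -0.5, 3.1]
grip_width: 0.0323
```

```bash
python3 -c "
from h import *
sl(.629,-.073,.1)"
```

```text
t 2.4 p [ 0.4523 -0.2055  0.0487] yaw 25.19 tilt 0.05 slide [ 0.2163 -0.0446 -0.0512] F [-1.  -0.5  3.1] w 0.0323
```

servo_tool(grip=[0,0,0,0,0], slide=[[0,0,-0.03],[0,0,-0.06],[0.05,-0.01,-0.07],[0.105,-0.022,-0.07],[0.16,-0.033,-0.07]], twist=[0,0,0,0,0])

```text
time: 3.02
ee_pos: [0.5835, -0.1062, 0.1183]
tcp_rot: [-3.066, -0.684, 0.001]
contact_force: [-0.0, -1.0, -3.6]
grip_width: 0.032
```

servo_tool(grip=[0,0,0], slide=[[0.0565,-0.0115,0],[0.0565,-0.0115,0],[0.0565,-0.0115,0]], twist=[0,0,0])

```text
time: 3.4
ee_pos: [0.6279, -0.073, 0.1175]
tcp_rot: [-3.066, -0.686, 0.004]
contact_force: [0.6, -0.5, -3.7]
grip_width: 0.0324
```

```bash
python3 - <<'E'
from h import *
sl(.629,-.073,.054)
s,W=wristcloud(); save("w2",s["pixels"])
zc=W[...,2]; hsv=cv2.cvtColor(s["pixels"],cv2.COLOR_RGB2HSV); H,S=hsv[...,0],hsv[...,1]
d=np.hypot(W[...,0]-.629,W[...,1]+.073)
f=W[(d<.045)&(zc>.062)&(zc<.088)]; print("flange",len(f),cv2.minEnclosingCircle(f[:,:2].astype(np.float32)*1000),np.median(f[:,2]))
g=W[(S>90)&(H>60)&(H<90)&(zc<.025)&(d<.1)]; print("nest rect",cv2.minAreaRect(g[:,:2].astype(np.float32)*1000))
# top view too
s=viewer.snapshot("top"); Wt=cloud(s); hsv=cv2.cvtColor(s["pixels"],cv2.COLOR_RGB2HSV)
E
```

```text
t 3.4 p [ 0.6279 -0.073   0.1175] yaw 25.22 tilt 0.14 slide [0.0011 0.0005 0.0634] F [ 0.6 -0.5 -3.7] w 0.0324
flange 4501 ((630.626708984375, -71.97290802001953), 33.804176330566406) 0.08349109554426498
nest rect ((646.2610473632812, -108.22950744628906), (0.0, 0.0), 0.0)
```

View pics/w2.png

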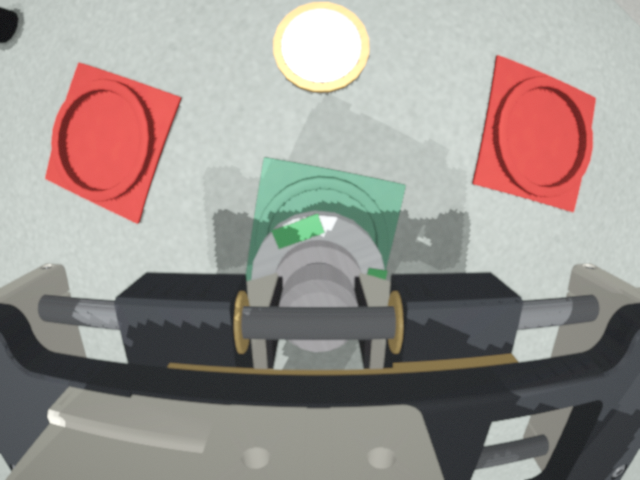

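The wrist view shows the green hub held upright over the green nest, with the flange arc at (320,230). It sits within about 2 mm of the nest centre. Lowering.

servo_tool(grip=[0,0,0,0,0], slide=[[0.001,0.0005,0.02],[0.001,0.0005,0.042],[0.001,0.0005,0.053],[0.001,0.0005,0.06],[0.001,0.0005,0.063]], twist=[0,0,0,0,0])

```text
time: 4.12
ee_pos: [0.6301, -0.0731, 0.0555]
tcp_rot: [3.066, 0.685, 0.0]
contact_force: [-0.2, 0.0, -3.1]
grip_width: 0.0324
```

servo_tool(grip=[0,0], slide=[[0,0,0],[0,0,0]], twist=[0,0])

```text
time: 4.38
ee_pos: [0.6304, -0.0728, 0.056]
tcp_rot: [3.066, 0.685, 0.001]
contact_force: [-0.0, 0.2, -3.8]
grip_width: 0.0325
```

servo_tool(grip=[0,0,1,1,1], slide=[[-0.001,0,0.002],[-0.001,0,0.002],[-0.001,0,0.002],[-0.001,0,0.002],[-0.001,0,0.002]], twist=[0,0,0,0,0])

```text
time: 5.0
ee_pos: [0.6291, -0.0734, 0.0534]
tcp_rot: [3.066, 0.685, -0.0]
contact_force: [0.2, 1.1, 0.6]
grip_width: 0.0574
```

servo_tool(grip=[1,1,1], slide=[[0,0,-0.03],[0,0,-0.085],[0,0,-0.085]], twist=[0,0,0])

```text
time: 5.38
ee_pos: [0.632, -0.0734, 0.143]
tcp_rot: [3.064, 0.684, 0.012]
contact_force: [-0.7, 0.2, -0.2]
grip_width: 0.0875
```

```bash
python3 - <<'E'
from h import *
sl(.5928,-.3675,.14)
s=viewer.snapshot("side"); W=cloud(s); m=(np.hypot(W[...,0]-.629,W[...,1]+.073)<.03)&(W[...,2]>.05); t=W[m]
print(len(t),t.mean(0),cv2.minEnclosingCircle(t[:,:2].astype(np.float32)*1000),t[:,2].max()); save("s2",s["pixels"])
s,W=wristcloud()
m=(np.hypot(W[...,0]-.629,W[...,1]+.073)<.05)&(W[...,2]>.013)&(W[...,2]<.024); t=W[m]
print(len(t),cv2.minEnclosingCircle(t[:,:2].astype(np.float32)*1000),np.percentile(t[:,2],[10,50,90]))
E
```

```text
t 5.38 p [ 0.632  -0.0734  0.143 ] yaw 25.18 tilt 0.46 slide [-0.1607  0.2495  0.0028] F [-0.7  0.2 -0.2] w 0.0875
397 [ 0.63464133 -0.06430752  0.24286068] ((629.4617309570312, -72.42855072021484), 29.63431167602539) 0.5565190985565716
7010 ((629.2926635742188, -75.15785217285156), 45.62156295776367) [0.01639699 0.01819441 0.02128951]
```

servo_tool(grip=[1,1,1,1,1], slide=[[-0.032,0.05,0],[-0.064,0.1,0],[-0.096,0.15,0],[-0.128,0.2,0],[-0.1605,0.249,0]], twist=[0,0,0,0,0])

```text
time: 6.1
ee_pos: [0.5886, -0.3683, 0.1365]
tcp_rot: [-3.064, -0.685, 0.003]
contact_force: [1.1, -0.6, 1.6]
grip_width: 0.0918
```

servo_tool(grip=[1,1], slide=[[0,0,0],[0,0,0]], twist=[0,0])

```text
time: 6.35
ee_pos: [0.5893, -0.3661, 0.1368]
tcp_rot: [-3.064, -0.684, 0.002]
contact_force: [0.7, 0.8, -0.2]
grip_width: 0.0917
```

```bash
python3 - <<'E'
from h import *
sl(.5928,-.368,.048)
s,W=wristcloud()
m=(np.hypot(W[...,0]-.593,W[...,1]+.3675)<.045)
f=W[m&(W[...,2]>.007)&(W[...,2]<.019)]; print("flange",cv2.minEnclosingCircle(f[:,:2].astype(np.float32)*1000))
s=viewer.snapshot("top"); W=cloud(s); t=W[(np.hypot(W[...,0]-.629,W[...,1]+.073)<.025)&(W[...,2]>.05)]; print("green hub top",t.mean(0),t[:,2].max())
E
```

```text
t 6.35 p [ 0.5893 -0.3661  0.1368] yaw 25.17 tilt 0.16 slide [0.0025 0.0034 0.0888] F [ 0.7  0.8 -0.2] w 0.0917
flange ((594.1011352539062, -370.6622314453125), 34.91605758666992)
green hub top [ 0.62805048 -0.07115319  0.06084098] 0.06974349532340485
```

servo_tool(grip=[0.8,0.8,0.8,0.8,0], slide=[[0.0025,0.004,0.04],[0.0025,0.004,0.075],[0.0025,0.004,0.0885],[0.0025,0.004,0.0885],[0.0025,0.004,0.0885]], twist=[0,0,0,0,0])

```text
time: 7.08
ee_pos: [0.595, -0.3695, 0.0515]
tcp_rot: [3.064, 0.686, 0.003]
contact_force: [-0.0, 0.3, 1.1]
grip_width: 0.0674
```

servo_tool(grip=[0,0,0,0], slide=[[0,0,0],[0,0,0],[0,0,0],[0,0,0]], twist=[0,0,0,0])

```text
time: 7.58
ee_pos: [0.5941, -0.3699, 0.0503]
tcp_rot: [3.065, 0.685, 0.001]
contact_force: [0.5, -0.9, 1.2]
grip_width: 0.0325
```

```bash
python3 -c "
from h import *
sl(.629,.109,.14)"
```

```text
t 7.58 p [ 0.5941 -0.3699  0.0503] yaw 25.18 tilt 0.05 slide [ 0.2354 -0.4184 -0.09  ] F [ 0.5 -0.9  1.2] w 0.0325
```

servo_tool(grip=[0,0,0,0,0], slide=[[0,0,-0.04],[0,0,-0.085],[0.02,-0.036,-0.095],[0.045,-0.08,-0.095],[0.072,-0.128,-0.095]], twist=[0,0,0,0,0])

```text
time: 8.2
ee_pos: [0.6039, -0.2218, 0.1445]
tcp_rot: [-3.066, -0.683, 0.001]
contact_force: [0.8, 0.5, -3.4]
grip_width: 0.0324
```

servo_tool(grip=[0,0,0,0,0], slide=[[0.027,-0.048,0],[0.054,-0.096,0],[0.081,-0.144,0],[0.108,-0.192,0],[0.135,-0.24,0]], twist=[0,0,0,0,0])

```text
time: 8.82
ee_pos: [0.6239, 0.0533, 0.1444]
tcp_rot: [3.066, 0.685, -0.002]
contact_force: [0.8, 0.2, -3.4]
grip_width: 0.0325
```

servo_tool(grip=[0,0,0], slide=[[0.028,-0.05,0],[0.028,-0.05,0],[0.028,-0.05,0]], twist=[0,0,0])

```text
time: 9.2
ee_pos: [0.628, 0.1085, 0.1442]
tcp_rot: [3.065, 0.686, -0.003]
contact_force: [0.3, -1.0, -4.0]
grip_width: 0.0324
```

```bash
python3 - <<'E'
from h import *
sl(.629,.109,.0555)
s,W=wristcloud()
d=np.hypot(W[...,0]-.629,W[...,1]-.109); z=W[...,2]
f=W[(d<.045)&(z>.07)&(z<.115)]; print("flange",len(f),cv2.minEnclosingCircle(f[:,:2].astype(np.float32)*1000),np.median(f[:,2]))
E
```

```text
t 9.2 p [0.628  0.1085 0.1442] yaw 25.23 tilt 0.1 slide [ 0.0013 -0.0001  0.0887] F [ 0.3 -1.  -4. ] w 0.0324
flange 4500 ((629.8096923828125, 109.19432067871094), 33.228424072265625) 0.10866732512548936
```

servo_tool(grip=[0,0,0,0,0], slide=[[0.0005,0,0.03],[0.0005,0,0.06],[0.0005,0,0.075],[0.0005,0,0.084],[0.0005,0,0.087]], twist=[0,0,0,0,0])

```text
time: 9.88
ee_pos: [0.6294, 0.1086, 0.058]
tcp_rot: [3.066, 0.684, 0.0]
contact_force: [0.1, 1.0, -3.1]
grip_width: 0.0323
```

servo_tool(grip=[0,0], slide=[[0,0,0.0005],[0,0,0.0015]], twist=[0,0])

```text
time: 10.12
ee_pos: [0.6296, 0.1092, 0.0572]
tcp_rot: [3.066, 0.685, 0.002]
contact_force: [-0.6, -0.5, -3.6]
grip_width: 0.0323
```

servo_tool(grip=[0,0,1,1,1], slide=[[0,0,0.0015],[0,0,0.0015],[0,0,0.0015],[0,0,0.0015],[0,0,0.0015]], twist=[0,0,0,0,0])

```text
time: 10.75
ee_pos: [0.6292, 0.1091, 0.0551]
tcp_rot: [3.066, 0.685, 0.001]
contact_force: [0.7, 0.2, 0.7]
grip_width: 0.0575
```

servo_tool(grip=[1,1,1,1], slide=[[0,0,0],[0,0,-0.04],[0,0,-0.1],[0,0,-0.11]], twist=[0,0,0,0])

```text
time: 11.25
ee_pos: [0.6315, 0.1097, 0.1696]
tcp_rot: [-3.066, -0.685, -0.012]
contact_force: [0.4, -0.1, -0.2]
grip_width: 0.0912
```

```bash
python3 - <<'E'
from h import *
sl(.4215,.287,.17)
s=viewer.snapshot("side"); W=cloud(s); save("s3",cv2.resize(s["pixels"][170:380,230:440],None,fx=2.5,fy=2.5))
s=viewer.snapshot("top"); W=cloud(s)
for c in ((.629,-.073),(.6293,.109)):
    m=(np.hypot(W[...,0]-c[0],W[...,1]-c[1])<.025)&(W[...,2]>.05)&(W[...,2]<.08); t=W[m]
    if len(t): print(len(t),t.mean(0).round(4))
E
```

```text
t 11.25 p [0.6315 0.1097 0.1696] yaw 25.19 tilt 0.43 slide [-0.1146 -0.2498 -0.0016] F [ 0.4 -0.1 -0.2] w 0.0912
165 [ 0.6283 -0.0713  0.0611]
```

View pics/s3.png

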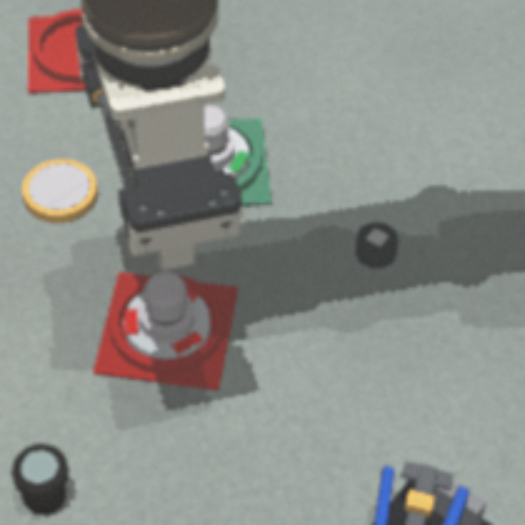

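The side view shows both hubs seated: red at (167,320) inside its rim, green partly hidden at (225,150). Next I'll move above the pliers and turn to align with them.

servo_tool(grip=[1,1,1,1,1], slide=[[-0.02,-0.045,0],[-0.042,-0.094,0],[-0.065,-0.143,0],[-0.09,-0.196,0],[-0.1146,-0.2498,0]], twist=[-10.5,-21,-31.5,-42,-52])

```text
time: 11.98
ee_pos: [0.4168, 0.2865, 0.1634]
tcp_rot: [-2.449, -1.967, 0.004]
contact_force: [0.7, 1.5, 0.2]
grip_width: 0.0918
```

servo_tool(grip=[1,1,1], slide=[[0,0,0],[0,0,0],[0,0,0]], twist=[-6,-6,-6])

```text
time: 12.35
ee_pos: [0.4193, 0.2853, 0.164]
tcp_rot: [-2.353, -2.081, 0.002]
contact_force: [0.4, -0.6, 0.6]
grip_width: 0.0915
```

```bash
python3 - <<'E'
from h import *
sl(.4215,.287,.17)
s,W=wristcloud(); save("w4",s["pixels"]); np.savez("w4",W=W,p=s["pixels"])
hsv=cv2.cvtColor(s["pixels"],cv2.COLOR_RGB2HSV); H,S,V=[hsv[...,i].astype(int) for i in range(3)]
blue=(S>120)&(V>60)&(H>100)&(H<125)&(W[...,2]>.03)&(W[...,2]<.08)
L,lab,st,ce=cv2.connectedComponentsWithStats(blue.astype(np.uint8))
for i in range(1,L):
    if st[i,4]<200: continue
    P=W[lab==i]; vx,vy,x0,y0=cv2.fitLine(P[:,:2].astype(np.float32),2,0,.001,.001).ravel()
    print(st[i],P.mean(0).round(4),"dir",np.degrees(np.arctan2(vy,vx)).round(2),"y rng",P[:,1].min(),P[:,1].max(),np.percentile(P[:,2],[5,50,95]).round(4))
yel=(S>120)&(V>60)&(H>18)&(H<35)&(W[...,2]<.08)
L,lab,st,ce=cv2.connectedComponentsWithStats(yel.astype(np.uint8))
for i in range(1,L):
    if st[i,4]<100: continue
    P=W[lab==i]; print("yel",st[i],P.mean(0).round(4),cv2.minEnclosingCircle(P[:,:2].astype(np.float32)*1000),np.percentile(P[:,2],[5,50,95]).round(4))
E
```

```text
t 12.35 p [0.4193 0.2853 0.164 ] yaw 82.97 tilt 0.09 slide [ 0.0019  0.002  -0.006 ] F [ 0.4 -0.6  0.6] w 0.0915
[ 281  176   24  131 1679] [0.4004 0.2892 0.0597] dir 76.63 y rng 0.24190237403014692 0.3325570928615638 [0.0578 0.06   0.0613]
[ 341  178   24  129 1672] [0.4422 0.2842 0.0595] dir 88.85 y rng 0.2353427996734346 0.32734557834386485 [0.0562 0.0601 0.0613]
```

View pics/w4.png

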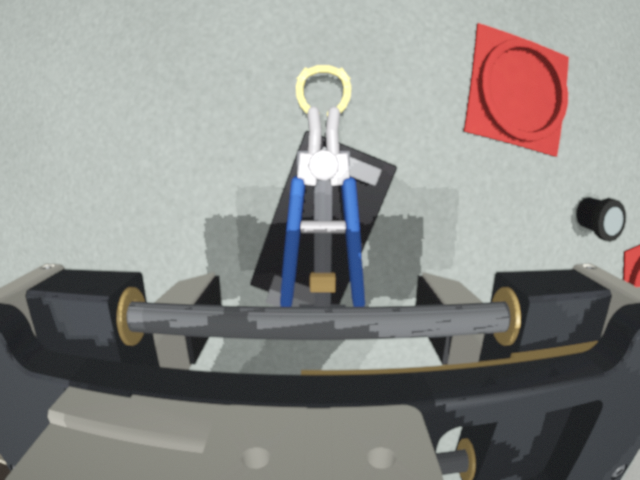

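The wrist view shows the pliers aligned with the tool, handles at (293,240) and (353,240), ring at (323,92). The handle bisector is at 82.7° and the tool yaw at 83.0°. Descending to grip z = 0.050.

servo_tool(grip=[1,1,1,1,1], slide=[[0.0005,0.002,0.04],[0.0005,0.002,0.085],[0.0005,0.002,0.105],[0.0005,0.002,0.1135],[0.0005,0.002,0.1135]], twist=[0.2,0.2,0.2,0.2,0.2], newtons=34)

```text
time: 13.02
ee_pos: [0.4212, 0.2863, 0.0513]
tcp_rot: [2.354, 2.08, -0.001]
contact_force: [0.0, 0.9, 1.3]
grip_width: 0.092
```

```bash
python3 - <<'E'
from h import *
sl(.4214,.2855,.05)
E
```

```text
t 13.03 p [0.4212 0.2863 0.0513] yaw 82.93 tilt 0.03 slide [-0.0008  0.0003  0.0013] F [0.  0.9 1.3] w 0.092
```

servo_tool(grip=[0,0,0,0,0], slide=[[0,0,0.001],[0,0,0.001],[0,0,0.001],[0,0,0.001],[0,0,0.001]], twist=[0,0,0,0,0])

```text
time: 13.65
ee_pos: [0.4211, 0.2858, 0.0505]
tcp_rot: [2.353, 2.081, -0.001]
contact_force: [-1.2, -5.4, 6.4]
grip_width: 0.0467
```

servo_tool(grip=[0,0,0,0], slide=[[0,0,0],[0,0,0],[0,0,0],[0,0,0]], twist=[0,0,0,0])

```text
time: 14.15
ee_pos: [0.4211, 0.2849, 0.0506]
tcp_rot: [2.353, 2.079, -0.003]
contact_force: [-1.5, -5.6, 8.2]
grip_width: 0.0387
```

The width is 0.0387, which is at the stop. Lifting.

servo_tool(grip=[0,0,0,0,0], slide=[[0,0,-0.005],[0,0,-0.02],[0,0,-0.045],[0,0,-0.075],[0,0,-0.1]], twist=[0,0,0,0,0], newtons=38)

```text
time: 14.78
ee_pos: [0.421, 0.2871, 0.1524]
tcp_rot: [-2.352, -2.082, -0.002]
contact_force: [1.0, 0.4, -1.2]
grip_width: 0.0389
```

servo_tool(grip=[0,0], slide=[[0,0,-0.005],[0,0,-0.005]], twist=[0,0])

```text
time: 15.02
ee_pos: [0.421, 0.2865, 0.1554]
tcp_rot: [2.353, 2.081, 0.001]
contact_force: [0.6, -0.5, -1.9]
grip_width: 0.0387
```

```bash
cat > ring.py <<'E'
from h import *
def ringm():
    o=readout.observe(); Rt=R.from_rotvec(o["tcp_rot"]).as_matrix()
    sl(.629,-.073,.15); res={}
    for n in ("wrist","top","side"):
        if n=="wrist": s,W=wristcloud()
        else: s=viewer.snapshot(n); W=cloud(s)
        hsv=cv2.cvtColor(s["pixels"],cv2.COLOR_RGB2HSV); H,S,V=[hsv[...,i].astype(int) for i in range(3)]
        rp=o["ee_pos"]+Rt@np.array([.109,0,.03]); m=(S>90)&(V>60)&(H>16)&(H<38)&(np.linalg.norm(W-rp,axis=-1)<.045)
        P=W[m]; print(n,len(P),end=" ")
        if len(P)>30:
            T=(P-o["ee_pos"])@Rt   # tool frame
            c=cv2.minEnclosingCircle(T[:,:2].astype(np.float32)*1000)
            A=np.c_[T[:,:2],np.ones(len(T))]; k=np.linalg.lstsq(A,T[:,2],rcond=None)[0]
            z=np.median(T[:,2]); print("tool circ",np.round(c[0],1),round(c[1],1),"z",(z*1000).round(1),"slope",k[:2].round(3))
        else: print()
        res[n]=s["pixels"]
    return res
E
python3 -c "
from ring import *
p=ringm(); save('w5',p['wrist']); save('s5',p['side'])"
```

```text
t 15.03 p [0.421  0.2865 0.1554] yaw 83.0 tilt 0.02 slide [-0.3315  0.2503  0.0055] F [ 0.6 -0.5 -1.9] w 0.0387
wrist 128 tool circ [117.9  -0.2] 17.0 z 27.3 slope [0.083 0.009]
top 0 
side 315 tool circ [108.7  -1.3] 26.4 z 26.4 slope [0.01  0.006]
```

View pics/w5.png

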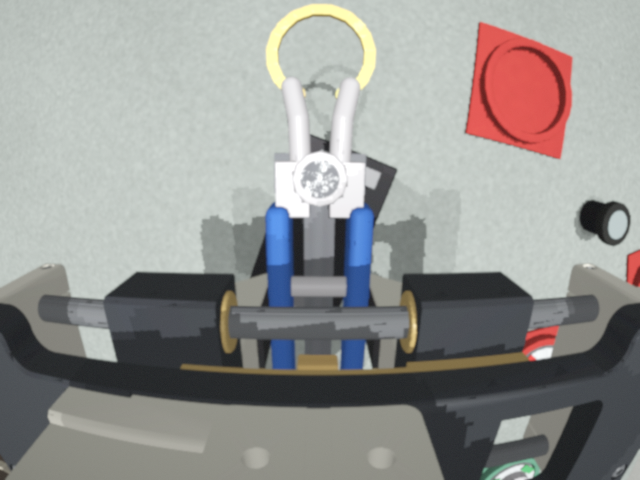

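The wrist view shows the ring spread and level at (320,55), with the handles parallel at the stop. I'll carry the pliers over the green hub.

servo_tool(grip=[0,0,0,0,0], slide=[[-0.02,0.011,0],[-0.055,0.031,0],[-0.095,0.054,0],[-0.135,0.077,0],[-0.175,0.1,0]], twist=[0,0,0,0,0])

```text
time: 15.8
ee_pos: [0.499, 0.0992, 0.1546]
tcp_rot: [-2.352, -2.081, 0.002]
contact_force: [0.9, 0.5, -1.8]
grip_width: 0.0384
```

servo_tool(grip=[0,0,0,0,0], slide=[[-0.04,0.023,0],[-0.08,0.046,0],[-0.12,0.069,0],[-0.16,0.091,0],[-0.2,0.114,0]], twist=[0,0,0,0,0])

```text
time: 16.42
ee_pos: [0.5877, -0.1131, 0.1543]
tcp_rot: [-2.352, -2.081, 0.002]
contact_force: [1.1, 0.8, -1.9]
grip_width: 0.0384
```

servo_tool(grip=[0,0,0,0,0], slide=[[-0.035,0.02,0],[-0.06,0.033,0],[-0.0655,0.0363,0],[-0.0655,0.0363,0],[-0.0655,0.0363,0]], twist=[0,0,0,0,0])

```text
time: 17.05
ee_pos: [0.6155, -0.1792, 0.1552]
tcp_rot: [-2.35, -2.083, -0.0]
contact_force: [0.2, 0.2, -2.6]
grip_width: 0.0388
```

```bash
python3 -c "
from ring import *
p=ringm(); save('w6',p['wrist']); save('s6',p['side'])"
```

```text
t 17.05 p [ 0.6155 -0.1792  0.1552] yaw 83.11 tilt 0.07 slide [0.1071 0.0007 0.0053] F [ 0.2  0.2 -2.6] w 0.0388
wrist 504 tool circ [116.1  -0.2] 20.0 z 26.6 slope [-0.028  0.004]
top 109 tool circ [110.4  -0.2] 24.4 z 27.0 slope [ 0.029 -0.002]
side 152 tool circ [111.    1.1] 25.8 z 25.2 slope [-0.003  0.001]
```

View pics/w6.png

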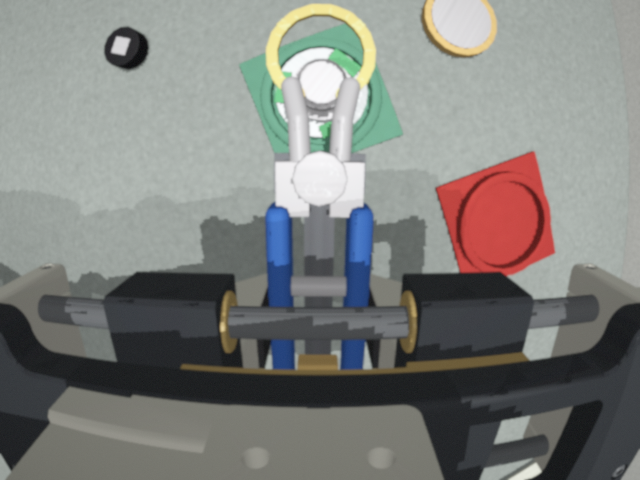

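The wrist view shows the ring at (320,55) and, through it, the stub top at (322,83). I'll measure both in this same image so that camera bias cancels.

```bash
cat > rel.py <<'E'
from h import *
def fitc(P):
    A=np.c_[2*P,np.ones(len(P))]; k=np.linalg.lstsq(A,(P**2).sum(1),rcond=None)[0]; return k[:2],np.sqrt(k[2]+k[:2]@k[:2])
def rel(zr=.026):
    o=readout.observe(); s,W=wristcloud(); Rt=R.from_rotvec(o["tcp_rot"]).as_matrix(); T=s["T_tool_cam"]
    def cast(u,v,z):
        a=(u-s["cx"])/s["fx"]; b=(v-s["cy"])/s["fy"]; th=np.hypot(a,b)
        d=np.stack([a/th*np.sin(th),-b/th*np.sin(th),-np.cos(th)],-1)@T[:3,:3].T; c=T[:3,3]
        return (c+d*((z-c[2])/d[:,2])[:,None])[:,:2]
    hsv=cv2.cvtColor(s["pixels"],cv2.COLOR_RGB2HSV).astype(int); H,S,V=hsv[...,0],hsv[...,1],hsv[...,2]
    Y=((S>60)&(V>120)&(H>18)&(H<36)).astype(np.uint8); Y[110:]=0; Y[:,:240]=0; Y[:,400:]=0
    c=max(cv2.findContours(Y,0,1)[0],key=len)[:,0].astype(float); P=cast(c[:,0],c[:,1],zr)
    ok=np.ones(len(P),bool); ok&=c[:,1]>1
    cc,rr=fitc(P[ok])
    for _ in range(5):
        e=np.hypot(*(P-cc).T); ok=(c[:,1]>1)&(e>rr-.0015); cc,rr=fitc(P[ok])
    print("ring outer tool",(cc*1000).round(1),"r",(rr*1000).round(1),ok.sum())
    # stub by depth, tool frame
    w=(W-o["ee_pos"])@Rt; near=np.hypot(w[...,0]-cc[0],w[...,1]-cc[1])<.03
    for lo,hi in ((.0605,.066),(.045,.066)):
        m=near&(W[...,2]>lo)&(W[...,2]<hi); q=w[m][:,:2]
        if len(q)>20: k,rd=cv2.minEnclosingCircle(q.astype(np.float32)*1000); print("stub",lo,len(q),"mean",(q.mean(0)*1000).round(1),"circ",np.round(k,1),round(rd,1),"z",np.median(W[m][:,2]).round(4))
    return s
E
python3 -c "
from rel import *
rel(); 
s,W=wristcloud(); print(W[83,322].round(4),W[60:110:4,322,2].round(3))"
```

```text
ring outer tool [ 1.089e+02 -1.000e-01] r 24.1 223
stub 0.0605 1597 mean [107.3   0.2] circ [107.    0.2] 15.7 z 0.0634
stub 0.045 1808 mean [106.9   0.2] circ [1.073e+02 1.000e-01] 16.8 z 0.0633
[ 0.6297 -0.0755  0.0639] [0.063 0.062 0.063 0.062 0.064 0.064 0.064 0.063 0.063 0.063 0.063 0.062
 0.045]
```

servo_tool(grip=[0,0,0,0,0], slide=[[-0.0015,0,0.015],[-0.0015,0,0.035],[-0.0015,0,0.05],[-0.0015,0,0.055],[-0.0015,0,0.055]], twist=[0,0,0,0,0])

```text
time: 17.92
ee_pos: [0.6155, -0.1826, 0.1001]
tcp_rot: [-2.353, -2.081, 0.0]
contact_force: [0.6, 0.0, -1.5]
grip_width: 0.0383
```

servo_tool(grip=[0,0], slide=[[0,0,0],[0,0,0]], twist=[0,0])

```text
time: 18.18
ee_pos: [0.616, -0.1828, 0.1011]
tcp_rot: [2.352, 2.081, 0.001]
contact_force: [1.1, -0.6, -2.6]
grip_width: 0.0387
```

```bash
python3 -c "
from rel import *
sl(.6157,-.1812,.0625); rel()"
```

```text
t 18.18 p [ 0.616  -0.1828  0.1011] yaw 82.99 tilt 0.07 slide [ 0.0015 -0.0006  0.0386] F [ 1.1 -0.6 -2.6] w 0.0387
ring outer tool [109.1  -0.2] r 24.0 223
stub 0.0605 2902 mean [109.3  -0.4] circ [109.8  -0.6] 15.7 z 0.0633
stub 0.045 3434 mean [108.6  -0.4] circ [110.   -0.5] 16.7 z 0.0631
```

The ring and stub now coincide within 0.5 mm in the wrist view. Descending in steps while watching the force.

servo_tool(grip=[0,0,0,0], slide=[[0,0,0.006],[0,0,0.012],[0,0,0.016],[0,0,0.016]], twist=[0,0,0,0])

```text
time: 18.73
ee_pos: [0.6153, -0.1826, 0.0838]
tcp_rot: [-2.352, -2.081, 0.001]
contact_force: [0.4, 0.4, -2.6]
grip_width: 0.039
```

```bash
python3 -c "
from rel import *
sl(.6157,-.1812,.0625); rel()"
```

```text
t 18.73 p [ 0.6153 -0.1826  0.0838] yaw 83.0 tilt 0.05 slide [0.0014 0.0003 0.0213] F [ 0.4  0.4 -2.6] w 0.039
ring outer tool [109.2  -0.3] r 23.9 224
stub 0.0605 3497 mean [109.3   0.4] circ [109.3   0.5] 15.9 z 0.0633
stub 0.045 6877 mean [111.2   0.2] circ [109.3  -0.2] 24.9 z 0.0607
```

No contact and still centred. Continuing down.

servo_tool(grip=[0,0,0,0,0], slide=[[0,0.0004,0.004],[0,0.0004,0.008],[0,0.0004,0.011],[0,0.0004,0.014],[0,0.0004,0.014]], twist=[0,0,0,0,0])

```text
time: 19.4
ee_pos: [0.6158, -0.1827, 0.0701]
tcp_rot: [-2.353, -2.081, 0.001]
contact_force: [-0.0, 0.2, -1.5]
grip_width: 0.0383
```

```bash
python3 -c "
from rel import *
sl(.6157,-.1812,.0625); s=rel()
save('w7',cv2.resize(s['pixels'][0:200,220:420],None,fx=3,fy=3))"
```

```text
t 19.4 p [ 0.6158 -0.1827  0.0701] yaw 82.99 tilt 0.03 slide [ 0.0015 -0.0003  0.0076] F [-0.   0.2 -1.5] w 0.0383
ring outer tool [109.1   0.4] r 23.2 134
stub 0.0605 4075 mean [109.1  -0.2] circ [106.9   0.6] 18.4 z 0.0633
stub 0.045 5110 mean [107.9  -0.2] circ [108.6  -0. ] 24.2 z 0.0631
```

servo_tool(grip=[0,0,0,0,0], slide=[[0,0,0.003],[0,0,0.0055],[0,0,0.007],[0,0,0.007],[0,0,0.007]], twist=[0,0,0,0,0])

```text
time: 20.08
ee_pos: [0.616, -0.1828, 0.0635]
tcp_rot: [2.353, 2.081, 0.0]
contact_force: [0.5, -0.2, -2.2]
grip_width: 0.0386
```

```bash
python3 -c "
from rel import *
from ring import ringm
p=ringm(); s=rel()
a=cv2.resize(s['pixels'][0:180,220:420],(560,500)); b=cv2.resize(p['side'][190:280,270:360],(240,240)); c=np.zeros((500,800,3),np.uint8); c[:,:560]=a; c[:240,560:]=b; save('w8',c)"
```

```text
t 20.07 p [ 0.616  -0.1828  0.0635] yaw 82.99 tilt 0.01 slide [ 0.1105 -0.0005 -0.0865] F [ 0.5 -0.2 -2.2] w 0.0386
wrist 5 
top 102 tool circ [111.4  -0. ] 24.9 z 27.8 slope [0.051 0.024]
side 119 tool circ [104.9  -2.9] 32.4 z 25.4 slope [-0.083 -0.004]
ring outer tool [109.   1.] r 22.6 88
stub 0.0605 5509 mean [104.7  -0.4] circ [101.8   0.5] 23.6 z 0.0634
stub 0.045 6606 mean [104.3  -0.4] circ [102.7   0.6] 24.4 z 0.0631
```

View pics/w8.png

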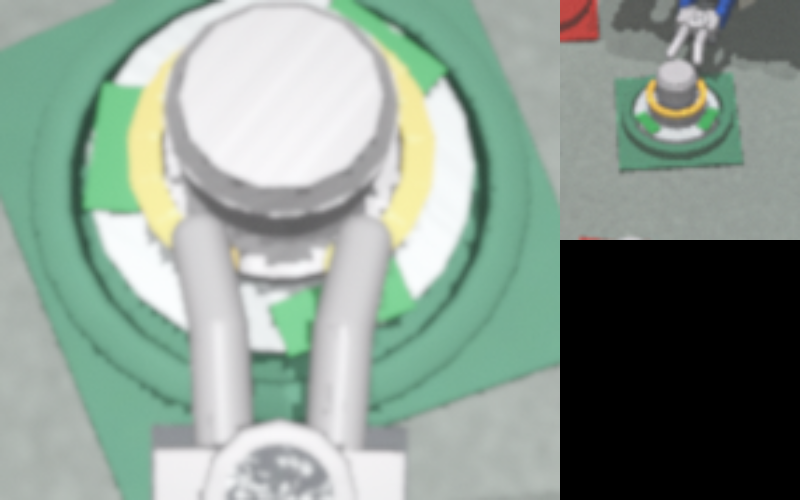

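The wrist view shows the ring at (280,150) around the stub, just above the hub face, with no contact force beyond the pliers' weight. The side inset shows the ring level in the groove at (677,97). Handing in.

servo_tool(grip=[0,0], slide=[[0,0,0.0003],[0,0,0.0003]], twist=[0,0])

```text
time: 20.52
ee_pos: [0.616, -0.1827, 0.0631]
tcp_rot: [-2.353, -2.082, 0.0]
contact_force: [0.6, -0.2, -1.8]
grip_width: 0.0386
```

```bash
python3 -c "
from h import *
sl(.616,-.1828,.063); print(r.finish_job()); sl(.616,-.1828,.063)"
```

```text
t 20.52 p [ 0.616  -0.1827  0.0631] yaw 82.99 tilt 0.0 slide [-0.0001  0.      0.0001] F [ 0.6 -0.2 -1.8] w 0.0386
the job is handed in; nothing more can be done
None
the job is handed in; nothing more can be done
```

The job is handed in at 20.5 s of the 72 s allowed; no verdict was reported. Both hubs are seated in the nests of their colour. For red I used the nearest of the four red nests, 0.639 m from the base. The arm is holding the pliers squeezed, with the ring spread around the green hub's groove.

**Last checks that agreed:**
- **Grip:** the fingers are 38.6 mm apart with a 38 N grip, so the handles are at their stop.
- **Ring height:** the underside is about 27.5 mm above the green hub's origin. This is worked out from the tool height and the grip height, not measured directly.
- **Contact:** the outside force is about 2 N, which is just the weight of the pliers, so the ring is not pressing on the hub.
- **Centring:** ring and stub agreed within about 0.7 mm in the wrist view, 20 mm above the final height. I moved only 0.4 mm sideways after that.

**Checks that disagreed or were missing:**
- In the groove, the stub and the pliers hide much of the ring. The wrist fit used only part of its outline (radius 22.6 mm instead of 24), and the top and side fits differed by several millimetres and suggested slopes of 0.05 to 0.08. I relied on the earlier alignment, the near-zero tilt of the tool and the final close-up instead.
- I judged the red hub seated from the side picture and its release height. The arm blocked the top camera's view of it.
- I did not re-measure the bystanders; the arm only passed well above them.

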